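Light toast: browning knob to minimum, lever held down at the third click

ROBOT

A 7-joint arm with a two-finger parallel gripper is mounted at the origin on the work surface. World frame = base frame: x ahead of the robot, y to its left, z up, the work surface at z = 0. Lengths are in m, angles in rad, forces in N, time in s.
With the tool pointing down it reaches from about 0.425 to 0.875 m from the base axis. Payload 9.9 kg.
Tool frame: the origin (TCP) lies between the finger pads, 19 mm behind the fingertips; this is the grasp point; z points along the fingers, y is the line along which they close (so a half turn about z gives the same grasp; the last joint's range is limited). The gripper opens to 85 mm and grips with 20 to 120 N. Pads are 22 mm wide; open, the fingers measure 114 mm over their backs; the gripper's body (76 mm by 85 mm) begins 54 mm behind the grasp point. The pads swing forward as they close: fully open they stand 13 mm farther back than shut.
Start: joints at [1.021, 0.576, 0.025, 1.437, -0.015, 1.129, -0.057], TCP at [0.303, -0.603, 0.25] pointing down, gripper open.
Joint ranges: [-2.76, 2.76], [-0.34, 2.15], [-1.52, 1.57], [0.19, 2.46], [-1.09, 4.23], [0.17, 1.99], [-2.82, 2.82]. Speed limits (rad/s): [2.22, 2.22, 3.01, 3.01, 3.14, 3.14, 3.14].

INTERFACE

Orientations are given as [roll, pitch, yaw] about the fixed x, y, z axes, in that order (R = Rz(yaw) Ry(pitch) Rx(roll)).
In Python, from workcell import r, state, cams, order, spot_in, silhouettes gives the robot as it stands. Calls block until the motion is done:
- r.movep(position, orientation): joint-space move of the TCP to a pose.
- r.line_to(position, orientation=None, vel=0.15, guard=None): straight line of the TCP; orientation=None keeps the orientation; vel is the mean speed in m/s. With guard (N) it stops when the force on the tool has changed by that much, and returns True; else False.
- r.movej(angles): joint-space move.
- r.release() and r.close_gripper(squeeze=None): open the fingers fully, or close them until they stop; squeeze is the grip in N (None keeps the last).
- r.wait(seconds).
- r.solve_ik(position, orientation): joint angles nearest the present ones, or None.
- state(): the state.
- cams.snapshot(name): name is "scene" or "side" or "wrist"; returns the picture (400x640x3 uint8, red, green, blue); there is no depth.
- cams.get_calibration(name): a dict with "K" (3x3 intrinsics, pixels), "extrinsics" (4x4, takes a point from world to camera coordinates); the wrist camera has in their place "T_tool_cam" (4x4, takes a point from camera to tool coordinates, whose origin is the TCP and whose axes are the flange's). Camera axes: x right, y up, looking along -z (the intrinsics and any distortion apply to the point x, -y, -z); pixel columns grow to the right and rows downward; lengths in m; the calibration is good to about 2 mm. A picture is of the moment at which its call begins: read the wrist's pose just before it. get_calibration takes no time and is no camera call.
A pose or a line that the arm cannot do raises r.MotionError and nothing moves.
- order.hand_in(): hands the job in; it is judged then, once.
Trained networks look in the newest picture that a camera, given by its name, has taken for a name from the list of things; names that differ only in an ending like _2 or _b are one class to them, and where a whole thing is asked for, a point or a joint stands for the part that bears it (a point fixed in the world has none). Each returns a list of dicts, best first, with "confidence" (0 to 1); they miss things now and then, are a little off and sometimes report something else, mostly with a low value. They report only what shows in the picture. A call takes as long as a camera call.
- spot_in(label, camera): "centre" ([x, y, z] in m, in world coordinates, good to about 4 mm: the middle of the surface that is visible of it).
- silhouettes(label, camera): "region" (400x640 bool, what is visible of it).
The state is a dict: "time": time; "qpos": joint angles; "joint_vel": joint speeds; "tau": joint torques, N m; "ee_pos": TCP position; "orientation": TCP orientation; "contact_force": force on the tool from outside, world axes, zero at the start; "ft_torque": the same for the moment, N m; "opening": finger opening in m; "grasp_force": force on a finger pad.
Only numpy, scipy, OpenCV 4.12 (cv2) and the standard library are available. Lean on these libraries where they do the work, as an engineer would, in place of code of your own. Each camera call takes 0.05 s, during which the arm holds its last target. There are 200 camera calls.

TASK

The toaster's latch no longer catches, so make this toast by hand: first turn the browning knob on top fully anticlockwise (seen from above) to its end stop, the lightest setting. Then press the lever on the end of the toaster down past its first two clicks to the third, at the bottom, and hold it there against its spring with the fingers: finish the program still holding it down, with the knob left at minimum. Leave the kettle, the jars and the tray of milk pots where they are.

Things in the scene. Friction and masses are not known exactly. Their poses are not given: they have to be found in the camera images.
- toaster: White two-slot toaster fixed to the worktop, 160 mm wide (its x), 280 mm long (its y), 175 mm high. Origin: centre of its underside; z up. The lever is on its +y end, the knob on its flat top near that end. The two slots run along y on top, from y = -124 to +24 mm; the toast in them stands 28 mm above the top and sinks with the lever.
- knob_grip (a point): Point on the black browning knob's vertical axis, 26 mm above the toaster's top (toaster frame: 0, 96, 201 mm): TCP height for a grip from above. The knob is a bar 40 long, 12 thick, its top 34 mm above the toaster's top, on a disc 40 across and 4 high that turns with it. Site x axis: along the bar; the pointer end, with a white line on top, is at -x.
- knob (a joint): Knob angle, rad, growing clockwise seen from above: 0 is the anticlockwise end stop (minimum; the bar lies along the toaster's x axis, pointer towards toaster -x), 2.4 the clockwise stop. Starts at 0.7 to 2.2, stays where it is left, friction about 0.04 N m. Bar direction = toaster yaw minus this angle.
- lever: Grey lever pad, 50 mm wide (toaster x), 34 deep (toaster y), 16 thick, on a short stem out of the toaster's +y end. Origin: centre of its flat upper face, 30 mm out from the end face (toaster frame: 0, 170, 160 mm when up); axes parallel to the toaster's. Pressed from above; nothing lies below it.
- lever_travel (a joint): How far the lever is pressed straight down, m: 0 is up, at rest; clicks are felt at 0.014, 0.028 and 0.042 (the third); hard bottom stop at 0.044. The spring pushes back all the way, about 5 N at the top to 9 N at the third click; the clicks add or take up to 2.5 N. No click holds it: let go, it springs back to 0.
- kettle: White plastic kettle, 160 mm across its foot, 225 mm high, with a handle reaching 130 mm from its axis at its own +y; stands loose beyond the toaster's -y end. Origin: centre of its underside.
- jar_a: Glass storage jar with a domed lid, 100 mm across, 131 mm high, loose, to the left of the toaster. Origin: centre of its underside.
- jar_b: A second glass storage jar like jar_a, 100 mm across, 131 mm high, loose. Origin: centre of its underside.
- pot_tray: Clear open tray of milk pots, 100 by 160 mm (its x and y), 45 mm high, loose, beyond the toaster. Origin: centre of its underside.

How it is judged:
By the outcome, as a careful person would: the job done as asked, in the order asked, and still so for the second after the job is handed in, while the arm keeps its last pose, push and grip.
It also fails if it takes over 54 s, if anything falls off the work surface, if the arm or the gripper's body presses on something with over 40 N, if the wrist force passes 120 N, or if a joint passes its speed limit or range.

## Working session

There is one attempt and no reset: what is moved stays moved. The work goes in short steps, each a Python script; the robot and the scene stay as the last script left them, time stands still between calls to the robot, and variables do not carry over. Pictures are saved under pics/ and viewed, at most 10 in all, crops included, and the job is handed in when it is done.

```bash
mkdir -p pics; ls; python3 - <<'E'
from workcell import *
import cv2, numpy as np
s=state(); print(s['time'],s['ee_pos'],s['orientation'],s['opening'])
ims=[]
for c in("scene","side"):
    im=cams.snapshot(c); cv2.imwrite(f"pics/{c}0.png",im[:,:,::-1])
    for l in("toaster","knob_grip","lever","kettle","jar_a","pot_tray"):
        print(c,l,[(np.round(d['centre'],3).tolist(),round(d['confidence'],2)) for d in spot_in(l,c)][:3])
    k=cams.get_calibration(c); print({a:np.round(b,4).tolist() if not isinstance(b,str) else b for a,b in k.items()})
print(cams.get_calibration("wrist"))
E
```

```text
pics
0.0 [ 0.30295575 -0.6027208   0.24913847] [-3.13992996e+00  1.05745770e-04  4.65789306e-01] 0.08550920629484979
scene toaster [([0.569, -0.08, 0.169], 0.91)]
scene knob_grip []
scene lever [([0.506, 0.091, 0.159], 0.46)]
scene kettle [([0.582, -0.46, 0.157], 0.7)]
scene jar_a [([0.69, 0.349, 0.092], 0.69), ([0.518, 0.353, 0.09], 0.59), ([0.571, -0.078, 0.17], 0.48)]
scene pot_tray [([0.784, 0.04, 0.029], 0.58), ([0.508, 0.091, 0.161], 0.32)]
{'K': [[503.5886, 0.0, 317.3902], [0.0, 503.5886, 199.4121], [0.0, 0.0, 1.0]], 'extrinsics': [[0.2691, 0.963, -0.0127, -0.116], [-0.7298, 0.2124, 0.6498, 0.3812], [0.6285, -0.1656, 0.76, -2.0044], [0.0, 0.0, 0.0, 1.0]]}
side toaster [([0.468, -0.06, 0.175], 0.91)]
side knob_grip [([0.465, -0.06, 0.176], 0.69), ([0.496, 0.016, 0.191], 0.67)]
side lever [([0.498, 0.088, 0.158], 0.87)]
side kettle [([0.507, -0.439, 0.158], 0.74)]
side jar_a [([0.463, 0.358, 0.12], 0.69), ([0.637, 0.361, 0.121], 0.59)]
side pot_tray [([0.789, 0.038, 0.028], 0.9)]
{'K': [[495.8758, 0.0, 315.1913], [0.0, 495.8758, 195.4432], [0.0, 0.0, 1.0]], 'extrinsics': [[-0.3968, -0.9179, 0.0048, 0.2187], [0.7872, -0.3376, 0.5161, -0.5918], [-0.4721, 0.2086, 0.8565, -1.139], [0.0, 0.0, 0.0, 1.0]]}
{'K': array([[277.18521851,   0.        , 318.94569764],
       [  0.        , 277.18521851, 201.75231809],
       [  0.        ,   0.        ,   1.        ]]), 'T_tool_cam': array([[ 1.16483666e-03,  9.48390580e-01,  3.17102431e-01,
         8.13183111e-02],
       [ 9.99999303e-01, -1.04396404e-03, -5.51084358e-04,
        -1.02156449e-03],
       [-1.91599680e-04,  3.17102852e-01, -9.48391135e-01,
        -1.23634243e-01],
       [ 0.00000000e+00,  0.00000000e+00,  0.00000000e+00,
         1.00000000e+00]])}
```

View pics/scene0.png

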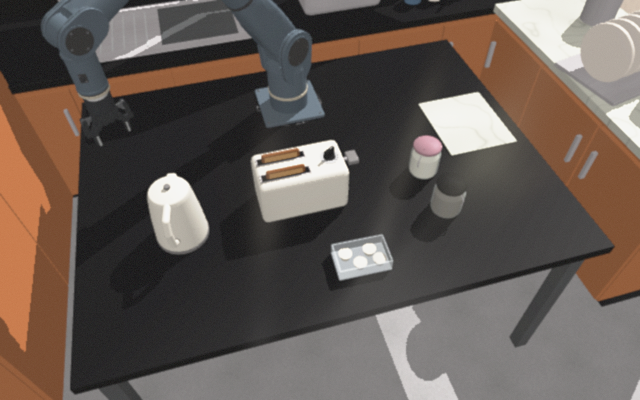

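View pics/side0.png

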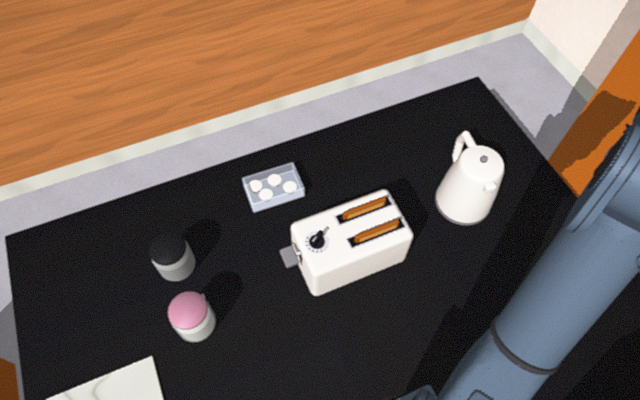

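The scene shows the toaster at about (300,180) px with its knob at (328,154) and lever at (351,158). The side view shows the knob at (317,240) and the lever at (289,257). The kettle, jars and tray are all clear of the knob end. Next I'll go up and take a closer look from above with the wrist camera.

```bash
python3 - <<'E'
from workcell import *
import cv2, numpy as np
s=state(); p=s['ee_pos']
r.line_to([p[0],p[1],0.36],vel=0.25)
for h in(0.38,0.36,.34):
  try: r.movep([0.5,0.02,h],[np.pi,0,0]); break
  except r.MotionError as e: print(h,e)
r.wait(.2)
s=state(); print(s['time'],s['ee_pos'],s['orientation'],np.round(s['qpos'],2))
im=cams.snapshot("wrist"); cv2.imwrite("pics/w1.png",im[:,:,::-1])
for l in("toaster","knob_grip","lever"):
    print(l,[(np.round(d['centre'],3).tolist(),round(d['confidence'],2)) for d in spot_in(l,"wrist")][:3])
E
```

```text
3.825 [0.50012161 0.01949389 0.37990771] [ 3.14154432e+00  1.49046991e-04 -8.59343107e-04] [ 0.13  0.23 -0.33  1.65  0.08  1.27 -1.79]
toaster [([0.516, -0.068, 0.178], 0.89)]
knob_grip [([0.503, 0.018, 0.194], 0.65), ([0.507, 0.089, 0.16], 0.17)]
lever [([0.507, 0.091, 0.161], 0.6)]
```

View pics/w1.png

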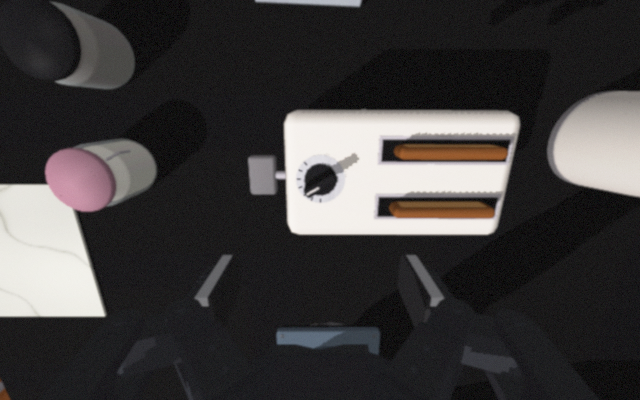

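The wrist view shows the lever pad at about (262,175), the knob disc at (320,178) with its white pointer line towards (308,192), and the slot ends at about (380,150) and (376,207). I'll enlarge it for an accurate fit.

```bash
cat > h.py <<'E'
from workcell import *
import cv2, numpy as np
from scipy.spatial.transform import Rotation as R
def campose(s):
    k=cams.get_calibration("wrist"); T=np.eye(4); T[:3,:3]=R.from_euler('xyz',s['orientation']).as_matrix(); T[:3,3]=s['ee_pos']
    return k["K"],T@k["T_tool_cam"]
def unproj(px,z,s):
    K,T=campose(s); d=np.linalg.solve(K,[px[0],px[1],1.]); d=T[:3,:3]@(d*[1,-1,-1]); o=T[:3,3]
    return o+d*(z-o[2])/d[2]
E
python3 - <<'E'
from h import *
im=cv2.imread("pics/w1.png")
cv2.imwrite("pics/c1.png",cv2.resize(im[100:250,240:400],None,fx=4,fy=4,interpolation=cv2.INTER_CUBIC))
s=state()
for n,z in(("lever",.16),("toaster",.175)):
    m=silhouettes(n,"wrist")[0]["region"].astype(np.uint8)
    c=max(cv2.findContours(m,0,2)[0],key=cv2.contourArea)[:,0]
    P=np.array([unproj(q,z,s)[:2] for q in c])*1000
    print(n,cv2.minAreaRect(P.astype(np.float32)),P.mean(0),P.min(0),P.max(0), cv2.minAreaRect(c.astype(np.float32)))
E
```

```text
lever ((502.4635925292969, 87.1099853515625), (49.05358123779297, 44.93418502807617), 0.045407190918922424) [500.48789769  85.26374716] [477.92303082  64.64435681] [526.99517061 109.57132928] ((266.5, 174.0), (38.0, 35.0), 90.0)
toaster ((503.9957275390625, -51.483001708984375), (154.19126892089844, 316.3941650390625), 0.042586036026477814) [508.51176929 -63.09754311] [ 426.84487918 -209.71361205] [581.16232884 106.72319993] ((383.0, 171.5), (125.0, 272.0), 90.0)
```

View pics/c1.png

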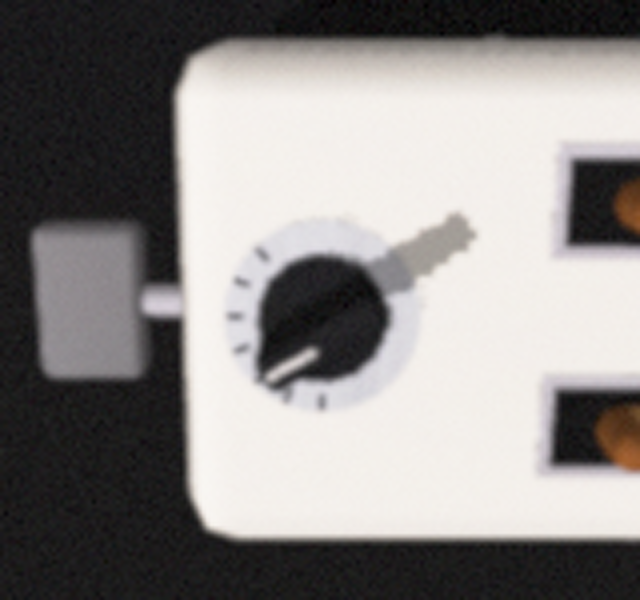

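The crop shows the black disc centred at about (322,317), the white pointer line from (318,350) to (270,380), and the lever face corners at (32,232), (140,222), (147,378) and (42,378). All of these are in crop pixels.

```bash
python3 - <<'E'
from h import *
s=state(); U=lambda u,v,z:np.round(unproj((240+(u+.5)/4-.5,100+(v+.5)/4-.5),z,s)[:2]*1000,1)
print("lever",[U(*p,.16) for p in((32,232),(140,222),(147,378),(42,378))], np.mean([U(*p,.16) for p in((32,232),(140,222),(147,378),(42,378))],0))
print("disc",U(322,317,.179)," print",U(322,313,.1755))
a,b=U(318,350,.209),U(270,380,.209); print("line",a,b,np.arctan2(*(b-a)[::-1]))
print("slot left ends", [U(*p,.175) for p in((565,143),(555,255),(548,375),(540,472))])
im=cv2.imread("pics/w1.png",0).astype(float)
# near & far edge rows per column (subpixel half level)
for rows,z in(((215,255),.17),((95,130),.17)):
    pts=[]
    for c in range(310,485,5):
        g=np.abs(np.diff(cv2.GaussianBlur(im,(3,3),0)[rows[0]:rows[1],c])); w=g*(g>g.max()*.4); pts.append(unproj((c,rows[0]+.5+(w*np.arange(len(g))).sum()/w.sum()),z,s)[:2]*1000)
    pts=np.array(pts); f=np.polyfit(pts[:,1],pts[:,0],1); print("edge x=f(y)",f, "yaw",-np.arctan(f[0]))
E
```

```text
lever [array([523.7, 109.1]), array([526.8,  75.5]), array([476.4,  75.7]), array([476.4, 109.7])] [500.825  92.5  ]
disc [501.4  19.2]  print [501.7  19.2]
line [499.4  20.4] [490.7  33.7] 2.150073148317037
slot left ends [array([552.1, -51. ]), array([519.5, -50.4]), array([482. , -50.8]), array([449.8, -50.4])]
edge x=f(y) [-4.96528142e-02  4.24999764e+02] yaw 0.04961206973373294
edge x=f(y) [1.90789415e-04 5.80369748e+02] yaw -0.0001907894129424746
```

Pose found: yaw is about 0, the knob is at (0.501, 0.019) and about 0.96 rad from minimum, and the lever is at (0.501, 0.093). Next step is to grip the knob.

```bash
python3 - <<'E'
from h import *
x,y,y0=.5014,.0192,-.96
for yw in(y0,y0/2,0,.1,np.pi/2): q=r.solve_ik([x,y,.203],[np.pi,0,yw]); print(yw,None if q is None else np.round(q,2))
r.movep([x,y,.27],[np.pi,0,y0])
hit=r.line_to([x,y,.203],vel=.06,guard=12); s=state(); print(hit,s['time'],s['ee_pos'],s['contact_force'])
if not hit:
    r.close_gripper(25); r.wait(.2); s=state(); print(s['time'],s['opening'],s['grasp_force'],s['contact_force'],s['ft_torque'],s['ee_pos'])
E
```

```text
-0.96 [-0.01  0.38 -0.17  1.95  0.08  0.82 -2.75]
-0.48 [ 0.05  0.38 -0.25  1.95  0.12  0.83 -2.32]
0 [ 0.1   0.38 -0.31  1.94  0.16  0.84 -1.87]
0.1 [ 0.11  0.39 -0.33  1.94  0.16  0.84 -1.78]
1.5707963267948966 [ 0.28  0.41 -0.58  1.94  0.29  0.87 -0.45]
False 6.2917 [0.50163463 0.01923784 0.20334612] [-0.28489227  0.15862836  0.2225137 ]
7.15 0.011092851581253942 30.045960545539856 [-4.26820358 -3.6570276   5.8157902 ] [-0.70627817  0.92764836 -0.01175857] [0.50086605 0.0186209  0.20301033]
```

The bar is gripped, with an opening of 11 mm. Now I'll turn it anticlockwise and watch the moment.

```bash
python3 - <<'E'
from h import *
x,y=.5009,.0186
for yw in(-.7,-.45,-.2,-.1,-.05,-.02,.01,.04,.07,.1):
    r.movep([x,y,.203],[np.pi,0,yw]); s=state()
    print(yw,round(s['time'],2),round(s['orientation'][2],3),np.round(s['contact_force'],1),np.round(s['ft_torque'],3),round(s['opening'],4))
    if abs(s['ft_torque'][2])>.5: break
im=cams.snapshot("side"); cv2.imwrite("pics/s2.png",cv2.resize(im[180:300,240:400,::-1],None,fx=4,fy=4))
E
```

```text
-0.7 7.47 -0.705 [-3.8 -2.9  4.7] [-0.328  0.716  0.059] 0.0112
-0.45 7.8 -0.457 [-3.1 -3.1  4.8] [-0.468  0.81   0.042] 0.0113
-0.2 8.12 -0.207 [-3.  -3.   6.6] [-0.59   0.811  0.063] 0.0111
-0.1 8.38 -0.107 [-3.2 -4.3  5.8] [-0.666  0.861 -0.069] 0.0113
-0.05 8.62 -0.057 [-3.1 -3.6  5.5] [-0.674  0.855  0.04 ] 0.0117
-0.02 8.88 -0.027 [-3.9 -3.1  5.2] [-0.698  0.869  0.028] 0.0115
0.01 9.12 0.002 [-3.4 -3.4  5.9] [-0.673  0.851 -0.18 ] 0.011
0.04 9.38 0.031 [-4.4 -4.1  5.7] [-0.543  0.772 -0.847] 0.0115
```

The moment jumps to -0.85 N m at yaw 0.03, so the knob has reached its end stop. I'll release, lift and check.

```bash
python3 - <<'E'
from h import *
r.release(); s=state(); p=s['ee_pos']
r.line_to([p[0],p[1],.30],vel=.15)
r.movep([.501,.05,.34],[np.pi,0,0]); r.wait(.1)
s=state(); print(s['time'],s['ee_pos'],s['contact_force'])
im=cams.snapshot("wrist"); cv2.imwrite("pics/w2.png",cv2.resize(im[60:260,200:440,::-1],None,fx=3,fy=3,interpolation=cv2.INTER_CUBIC))
E
```

```text
11.35 [0.50049939 0.04934915 0.33870569] [ 0.21144299 -0.26363964 -0.08657155]
```

View pics/w2.png

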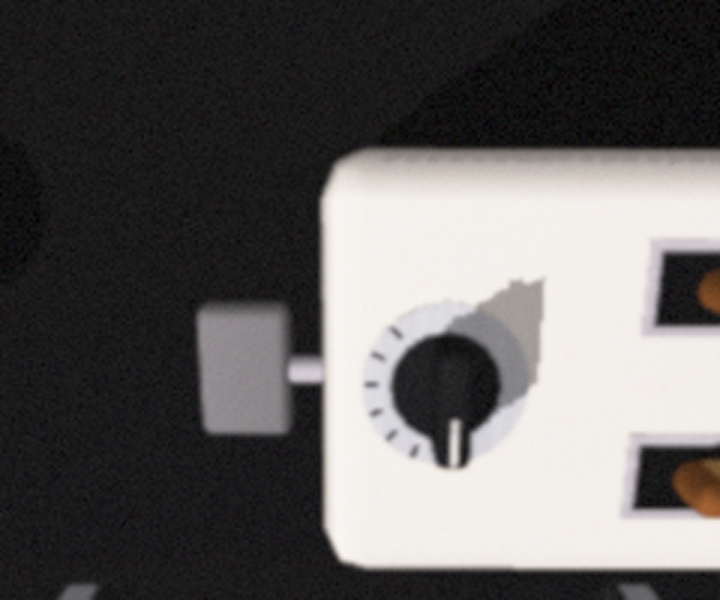

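The pointer line now points straight down in the image at (455,440), towards toaster -x, so the knob is at minimum. Next I'll press the lever, whose pad is at (246,370) in this crop.

```bash
python3 - <<'E'
from h import *
x,y=.501,.097
r.close_gripper(40)
r.movep([x,y,.25],[np.pi,0,np.pi/2]); r.wait(.1); s=state(); print(s['time'],s['ee_pos'],s['contact_force'],s['opening'])
print(r.line_to([x,y,.190],vel=.1,guard=6))
z=.184
while z>.122:
    hit=r.line_to([x,y,z],vel=.03,guard=15); s=state(); print(hit,round(z,3),round(s['time'],2),np.round(s['ee_pos'],4),np.round(s['contact_force'],1))
    if s['contact_force'][2]>18 or hit: break
    z-=.004 if z>.142 else .0015
im=cams.snapshot("side"); cv2.imwrite("pics/s3.png",cv2.resize(im[150:330,220:440,::-1],None,fx=3,fy=3))
E
```

```text
13.425 [0.50122084 0.09686121 0.25034213] [ 0.03150111 -0.06297223  0.65128137] -7.331484364579927e-05
False
False 0.184 14.53 [0.501 0.097 0.184] [-0.8 -0.1  0.4]
False 0.18 14.81 [0.5009 0.0969 0.1798] [0.6 0.4 0.1]
False 0.176 15.09 [0.5013 0.0971 0.1763] [-0.8 -1.1  7.7]
False 0.172 15.38 [0.5013 0.0971 0.1722] [-0.7 -1.3  5.1]
False 0.168 15.66 [0.5012 0.0971 0.1681] [ 0.5 -0.7  3.1]
False 0.164 15.94 [0.5013 0.0972 0.1643] [0.3 0.5 6.3]
False 0.16 16.23 [0.5013 0.0972 0.1604] [-1.8  0.9  8.9]
False 0.156 16.51 [0.5013 0.0972 0.1562] [-0.4  0.3  4.9]
False 0.152 16.79 [0.5013 0.0972 0.1523] [-0.  -0.5  6.3]
False 0.148 17.07 [0.5013 0.0972 0.1485] [-1.6 -0.7  9.8]
False 0.144 17.36 [0.5013 0.0971 0.1445] [-1.7  0.1  8.5]
False 0.14 17.64 [0.5013 0.0972 0.1403] [-0.6 -0.4  6.4]
False 0.138 17.89 [0.5013 0.0972 0.1389] [-1.2 -0.4  6.7]
False 0.137 18.14 [0.5013 0.0972 0.1375] [-1.   0.1  7.6]
False 0.135 18.39 [0.5012 0.0972 0.1361] [-1.2 -1.   9.9]
False 0.134 18.64 [0.5013 0.0972 0.1348] [-2.2 -1.5 11.2]
False 0.132 18.89 [0.5014 0.0972 0.1346] [-6.7 -3.6 31.9]
```

View pics/s3.png

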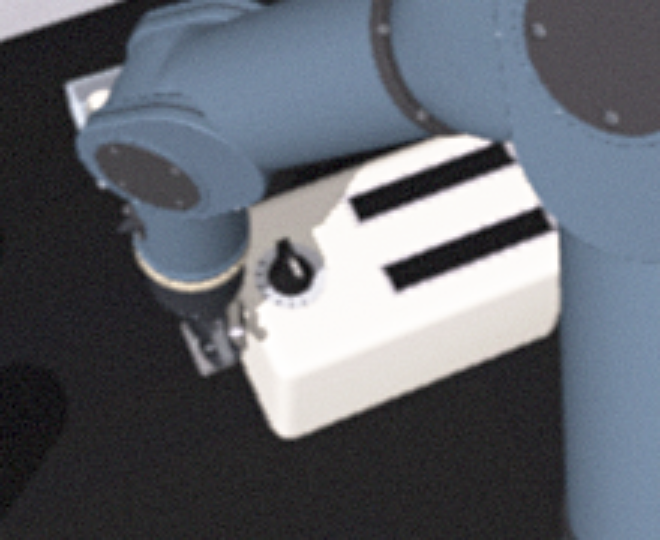

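The lever is at its bottom stop: it has travelled about 44 mm, all three clicks were felt, and the toast has sunk out of sight. The pointer is still at minimum at (292,268). I'll ease the push a little, confirm it holds, and hand in.

```bash
python3 - <<'E'
from h import *
r.line_to([.501,.097,.1331],vel=.03); r.wait(.5); s=state(); print(s['time'],s['ee_pos'],s['contact_force'])
if s['ee_pos'][2]<.1352 and s['contact_force'][2]>12: print(order.hand_in())
E
```

```text
19.6917 [0.50131194 0.09720279 0.13469618] [-5.39834557 -2.69346451 25.26891485]
the job is handed in; nothing more can be done
None
```

The job is handed in at 19.7 s: the browning knob is at its anticlockwise end stop, and the closed fingers are holding the lever at its bottom stop, past the third click, with about 25 N.

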